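Set the bedside day calendar to the 24th

TASK

Set the wooden day calendar on the bedside top to 24: roll its left thumbwheel (left as seen from the robot) until the face with two pips is squarely on top, and its right thumbwheel until the face with four pips is squarely on top. Leave the glass tumbler where it stands.

Things in the scene. Friction and masses are not known exactly. Their poses are not given: they have to be found in the camera images.
- calendar: Oak day calendar, fixed: base 120 (x) x 200 (y) x 14 mm, posts up to 90 mm high, two pale wood thumbwheels on a level axle along y, 72 mm above the table at x = 0; left wheel centred at y = +46 mm, right at -46. Origin: centre of the underside; x points away from the robot, z up. Wheel: six flat faces 30 mm from the axle, a radial fin on each edge, 10 mm thick, 38 mm wide, tip 52 mm from axle.
- left_wheel (a joint): Left wheel's angle, rad; grows as its top rolls away from the robot (calendar's +x). 0: one pip squarely on top, 1.047: two, 2.094: three, 3.142: four, 4.189: five, 5.236: six (fins then 30 and 90 degrees either side of straight up). Stops at -0.3, 5.54. Starts at 1.7 to 2.4. Push a fin with the fingertips from above: 1 to 2 N; it stays where left, also between faces.
- right_wheel (a joint): Right wheel's angle, rad; built like the left, same sense, values, stops and stiffness: 3.142 is four pips squarely on top. Starts at 1.75 to 2.5. Faces bear 1 to 6 black pips 8.4 mm across, as on a die; rolling the top away from the robot brings up the next higher number.
- tumbler: Clear glass tumbler, 76 mm across, 85 mm high, standing loose to the right of the calendar, 160 to 205 mm from the calendar's origin. Origin: centre of its underside. Not to be moved.
Things that resemble listed ones, but are neither listed nor needed, are in the scene too. Leave any purple or yellow look-alike of the calendar alone.

How it is judged:
By the outcome, as a careful person would: the job done as asked, in the order asked, and still so for the second after the job is handed in, with the robot touching nothing.
It also fails if it takes over 40 s, if anything falls off the work surface, if the arm or the gripper's body presses on something with over 40 N, if the wrist force passes 120 N, or if a joint passes its speed limit or range.

ROBOT

A 6-joint arm with a two-finger parallel gripper is mounted at the origin on the work surface. World frame = base frame: x ahead of the robot, y to its left, z up, the work surface at z = 0. Lengths are in m, angles in rad, forces in N, time in s.
With the tool pointing down it reaches from about 0.375 to 0.9 m from the base axis. Payload 3.1 kg.
Tool frame: the origin (TCP) lies at the very end of the fingers, on their centre line; the grasp point (between the pads) lies 19 mm behind it; z points along the fingers, y is the line along which they close (so a half turn about z gives the same grasp; the last joint's range is limited). The gripper opens to 85 mm and grips with 20 to 120 N. Pads are 22 mm wide; open, the fingers measure 114 mm over their backs; the gripper's body (76 mm by 85 mm) begins 54 mm behind the grasp point. The pads swing forward as they close: fully open they stand 13 mm farther back than shut.
Start: joints at [1.024, 0.527, 1.433, -0, 1.181, -0.178], TCP at [0.225, 0.583, 0.231] pointing down, gripper open.
Joint ranges: [-3.08, 3.08], [-0.75, 2.2], [0.22, 2.44], [-1.43, 4.57], [0, 2.65], [-2.85, 2.85]. Speed limits (rad/s): [2.79, 2.79, 3.14, 3.14, 3.14, 3.14].

INTERFACE

Orientations are given as a unit quaternion [x, y, z, w].
In Python, from station import manip gives the robot as it stands.
- The arm moves only by the shell command python3 -m handwheel 'ROWS' [FORCE]. ROWS is JSON, a list of rows, each a list of 7 numbers: the shift along the world's x, y, z in mm, then the turn, a rotation vector about the world's x, y, z in degrees, then the opening, from 0 (shut) to 1 (fully open). A call has exactly 10 rows; each row shifts and turns the commanded pose from where the row before left it; what a row does not reach is not made up. A row lasts 1/8 s, in which the tool goes at most 62.5 mm and 10.7 degrees, less where a joint would pass 70% of its speed; a pose out of reach is approached as far as the arm can. A call is refused whole if a number of a shift passes 62.5 or a number of a turn 10.7, either way. A call with a gripper value outside its range is refused whole. The fingers move at their own pace and stop on an object; FORCE is the grip in N (left out, the last holds). Time passes only in rows, so rows that do not move let the fingers close, or fill a call up. It gives the time, the measured TCP pose, the force, the opening and the grip force at its end, in the units of the state.
- manip.sense(): the state, without advancing time (a new reading comes with each control period).
- manip.snapshot(name): name is "scene" or "side" or "wrist"; returns the picture (420x560x3 uint8, red, green, blue); there is no depth.
- manip.get_calibration(name): a dict with "K" (3x3 intrinsics, pixels), "rvec" (rotation vector, rad) and "tvec" (3), from world to camera coordinates, as OpenCV has them. Camera axes: x right, y down, z forward; pixel columns grow to the right and rows downward; lengths in m; the calibration is good to about 2 mm. A picture is of the moment at which its call begins: read the wrist's pose just before it. get_calibration takes no time and is no camera call; for the wrist camera it gives the pose at the moment of the call.
- manip.sign_off(): hands the job in; it is judged then, once.
The state is a dict: "t": time; "q": joint angles; "qd": joint speeds; "tau": joint torques, N m; "tcp_pos": TCP position; "tool_rot": TCP orientation; "force": force on the tool from outside, world axes, zero at the start; "ft_torque": the same for the moment, N m; "finger_gap": opening from 0.0 (shut) to 1.0 (fully open); "gripper_force": force on a finger pad.
Only numpy, scipy, OpenCV 4.12 (cv2) and the standard library are available. Lean on these libraries where they do the work, as an engineer would, in place of code of your own. Each camera call takes 0.05 s, during which the arm holds its last target. There are 200 camera calls.

## Working session

There is one attempt and no reset: what is moved stays moved. The work goes in short steps, Python scripts to look and compute and a shell command to move; the robot and the scene stay as the last step left them, time stands still between calls to the robot, and variables do not carry over. Pictures are saved under pics/ and viewed, at most 10 in all, crops included, and the job is handed in when it is done.

```bash
mkdir -p pics
python3 - <<'E'
from station import manip
import cv2,numpy as np
s=manip.sense();print(s['t'],s['tcp_pos'],s['tool_rot'],s['finger_gap'])
for n in("scene","side"):
    im=manip.snapshot(n);cv2.imwrite(f"pics/{n}0.png",im[:,:,::-1])
    c=manip.get_calibration(n);R=cv2.Rodrigues(np.array(c['rvec']))[0];print(n,-R.T@np.array(c['tvec']).ravel(),R[2])
E
```

```text
0.0 [0.22491132 0.58234272 0.2303065 ] [ 1.83359459e-01  9.83045294e-01 -1.05054609e-03 -3.94571235e-04] 0.9963705183392633
scene [0.87431673 0.52889665 0.55324988] [-0.37308316 -0.69941045 -0.60961789]
side [0.35896435 0.71845781 0.74468215] [ 0.20113917 -0.72339839 -0.66048301]
```

View pics/scene0.png

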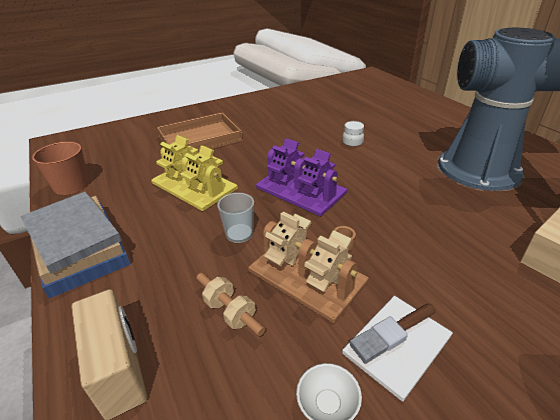

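View pics/side0.png

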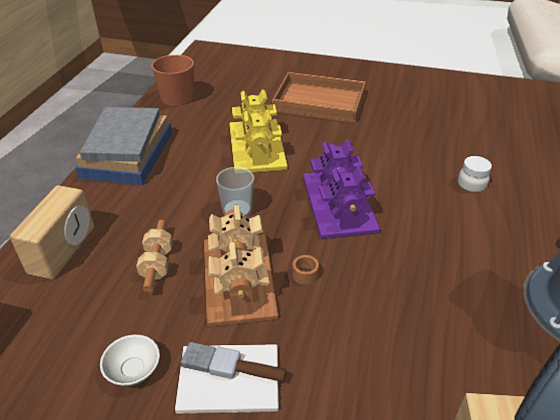

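The oak calendar is at scene (308,270) and side (240,265). The purple one (scene 302,178), the yellow one (195,173) and the loose wheel pair on a spindle (230,303) are look-alikes. Only the oak one has an oak base with posts and pale wheels. I'll confirm it in an enlarged crop.

Run:
```python
import cv2,numpy as np
a=cv2.imread("pics/scene0.png")[200:325,240:375];b=cv2.imread("pics/side0.png")[195:325,190:290]
a=cv2.resize(a,None,fx=3.2,fy=3.2,interpolation=cv2.INTER_CUBIC);b=cv2.resize(b,None,fx=3.5,fy=3.5,interpolation=cv2.INTER_CUBIC)
o=np.zeros((460,790,3),np.uint8);o[:a.shape[0],:a.shape[1]]=a;o[:b.shape[0],440:440+b.shape[1]]=b
cv2.imwrite("pics/c1.png",o)
```

```text
(no output)
```

View pics/c1.png

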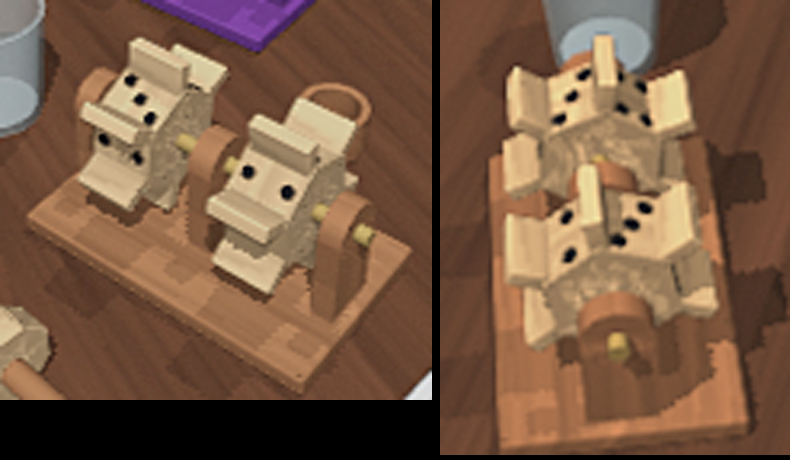

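The crop confirms the oak calendar. On the left wheel, face 2 is on the far side at scene (323,257) and side (226,262), and face 3 is toward the robot. On the right wheel, face 3 is on the far side at scene (284,231) and side (227,222), and face 4 is on the near side. I'll triangulate the base corners and pips.

```bash
cat > h.py <<'E'
from station import manip
import cv2,numpy as np
def cal(n):
    c=manip.get_calibration(n);return np.array(c['K']),np.array(c['rvec'],float),np.array(c['tvec'],float).ravel()
def plane(n,uv,z,c=None):
    K,r,t=c or cal(n);R=cv2.Rodrigues(r)[0];o=-R.T@t
    d=R.T@np.linalg.inv(K)@np.array([*uv,1.]);return o+d*(z-o[2])/d[2]
def tri(n1,u1,n2,u2,c1=None,c2=None):
    P=[]
    for n,c in((n1,c1),(n2,c2)):
        K,r,t=c or cal(n);P.append(K@np.c_[cv2.Rodrigues(r)[0],t])
    X=cv2.triangulatePoints(P[0],P[1],np.array(u1,float),np.array(u2,float)).ravel();return X[:3]/X[3]
def proj(n,X,c=None):
    K,r,t=c or cal(n);return cv2.projectPoints(np.array(X,float).reshape(-1,1,3),r,t,K,None)[0].reshape(-1,2)
def pip(im,u,h=3):
    g=im.mean(2);x,y=int(round(u[0])),int(round(u[1]));w=g[y-h:y+h+1,x-h:x+h+1];w=np.clip(90-w,0,None)
    yy,xx=np.mgrid[y-h:y+h+1,x-h:x+h+1];return np.array([(w*xx).sum(),(w*yy).sum()])/w.sum()
E
python3 - <<'E'
from h import *
np.set_printoptions(precision=4,suppress=True)
S=cv2.imread("pics/scene0.png");D=cv2.imread("pics/side0.png")
sc=lambda x,y:(240+x/3.2-.35,200+y/3.2-.35); sd=lambda x,y:(190+(x-440)/3.5-.35,195+y/3.5-.35)
fr=[plane("scene",sc(28,217),.014),plane("scene",sc(301,379),.014),plane("scene",sc(410,250),.014)]
sdc=[plane("side",sd(503,435),.014),plane("side",sd(748,425),.014),plane("side",sd(490,155),.014)]
print("scene farR, farL, nearL",fr);print("side farL,nearL,farR",sdc)
C=[(fr[0]+fr[2])/2,(sdc[1]+sdc[2])/2];print("centres",C)
for f in(fr[0]-fr[1],sdc[2]-sdc[0],fr[1]-fr[2],sdc[0]-sdc[1]):print(np.linalg.norm(f),np.degrees(np.arctan2(f[1],f[0])))
for nm,a,b in[("L2a",(248,172),(567,217)),("L2b",(287,192),(569,255)),("R3m",(140,99),(571,96)),("R3a",(131,79),(588,75)),("R3b",(150,118),(560,119))]:
    # L2: far pip in both views = the -y one
    ua,ub=pip(S,sc(*a)),pip(D,sd(*b));X=tri("scene",ua,"side",ub);print(nm,X,ua,ub)
t=[(sc(604-0,0))]
# tumbler base
print("tumbler base side",plane("side",(236,207),0.004),"scene",plane("scene",(238,232),.004))
E
```

```text
scene farR, farL, nearL [array([0.7013, 0.0396, 0.014 ]), array([0.624 , 0.2175, 0.014 ]), array([0.5181, 0.1746, 0.014 ])]
side farL,nearL,farR [array([0.6242, 0.2098, 0.014 ]), array([0.5132, 0.1733, 0.014 ]), array([0.7001, 0.0325, 0.014 ])]
centres [array([0.6097, 0.1071, 0.014 ]), array([0.6066, 0.1029, 0.014 ])]
0.1939652869671964 -66.51646653379748
0.1928429425823619 -66.82493277212753
0.11429344691484265 22.02070646059508
0.11678234946687739 18.22273595191245
L2a [0.6117 0.1401 0.096 ] [316.9662 253.1589] [225.5607 256.5569]
L2b [0.6018 0.1628 0.0956] [329.2515 259.5814] [226.6406 267.6457]
R3m [0.6357 0.0634 0.0996] [283.2591 230.5867] [227.2441 222.216 ]
R3a [0.634  0.049  0.1024] [280.2366 224.5247] [230.7339 215.9959]
R3b [0.6372 0.0776 0.0968] [286.2736 236.4892] [223.8014 228.5448]
tumbler base side [ 0.6751 -0.0841  0.004 ] scene [ 0.6744 -0.0779  0.004 ]
```

```bash
python3 -m handwheel '[[37,-47,3,0,0,4.5,0],[37,-47,3,0,0,4.5,0],[37,-47,3,0,0,4.5,0],[37,-47,3,0,0,4.5,0],[37,-47,3,0,0,4.5,0],[37,-47,3,0,0,4.5,0],[37,-47,3,0,0,4.5,0],[37,-47,3,0,0,4.5,0],[37,-47,3,0,0,4.5,0],[0,0,0,0,0,4.1,0]]' 40
python3 - <<'E'
from h import *
s=manip.sense();c=cal("wrist");im=manip.snapshot("wrist")[:,:,::-1];cv2.imwrite("pics/w1.png",im)
np.savez("w1.npz",K=c[0],r=c[1],t=c[2])
q=s['tool_rot'];from scipy.spatial.transform import Rotation as R
M=R.from_quat(q).as_matrix();print(s['tcp_pos'],M[:,1],M[:,2],s['finger_gap'],s['q'])
E
```

```text
t: 1.35
tcp_pos: [0.5614, 0.156, 0.2581]
tool_rot: [-0.202, 0.979, -0.001, 0.001]
force: [-0.5, 0.1, -0.7]
finger_gap: 0.003
gripper_force: 0.0
[0.56141958 0.15602394 0.25809557] [-0.39505588  0.91865576 -0.00156624] [ 1.91462395e-03 -8.81561139e-04 -9.99997779e-01] 0.0030125807143956476 [ 7.99394144e-02  4.39682186e-01  1.51182507e+00 -1.11201796e-03
  1.18824749e+00 -1.89657306e+00]
```

View pics/w1.png

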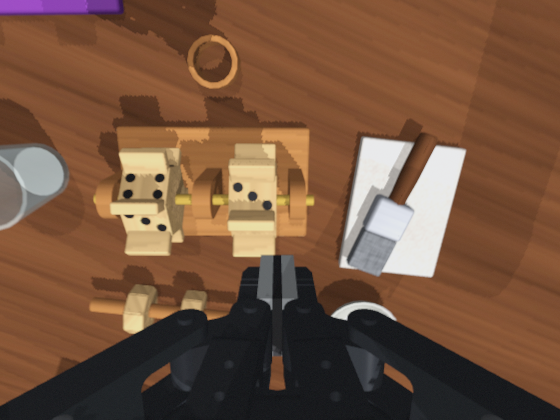

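The wrist view shows the calendar square in the picture. The base corners are at (118,127), (308,128) and (307,236), the axle ends at (315,201) and (182,200), and the left wheel at (253,200), showing 3 on the robot's side.

Run:
```python
from h import *
np.set_printoptions(precision=4,suppress=True)
z=np.load("w1.npz");c=(z['K'],z['r'],z['t'])
p=lambda u,h:plane("w",u,h,c)
nr,nl,fl=p((118,127.5),.014),p((308,128.5),.014),p((307,236),.014)
a,b=p((314,201),.072),p((183,200.5),.072)
print(nr,nl,fl,a,b)
C=(nr+fl)/2;print("C",C,np.linalg.norm(nr-nl),np.linalg.norm(nl-fl))
y=(nl-nr)[:2];y/=np.linalg.norm(y);ay=(a-b)[:2];ay/=np.linalg.norm(ay)
for v in(y,ay):print("yaw y",np.degrees(np.arctan2(v[1],v[0])))
x=np.array([y[1],-y[0]])
for q in(a,b):print("axle pts rel C",(q-C)[:2]@x,(q-C)[:2]@y)
```

```text
[ 0.5896 -0.0084  0.014 ] [0.514  0.1703 0.014 ] [0.6215 0.2184 0.014 ] [0.5683 0.1963 0.072 ] [0.6154 0.0854 0.072 ]
C [0.6056 0.105  0.014 ] 0.19408083700481915 0.11780947010302505
yaw y 112.94572459115365
yaw y 113.03440908200055
axle pts rel C 0.0012417754048177892 0.09858503354453152
axle pts rel C 0.0014281926262951542 -0.021852163393022216
```

```bash
python3 -m handwheel '[[50,2,0,0,0,0,0],[3.5,0.5,-42,0,0,0,0],[0,0,-42,0,0,0,0],[0,0,-40,0,0,0,0],[0,0,-20,0,0,0,0],[0,0,0,0,0,0,0],[-4.6,-2,0,0,0,0,0],[-4.6,-2,0,0,0,0,0],[-4.6,-2,0,0,0,0,0],[-4.6,-2,0,0,0,0,0]]'
```

```text
t: 2.65
tcp_pos: [0.5938, 0.1544, 0.1154]
tool_rot: [-0.203, 0.979, -0.0, 0.001]
force: [1.1, 0.3, 1.4]
finger_gap: -0.0
gripper_force: 0.8
```

```bash
python3 -m handwheel '[[0.8,-2,0,0,0,0,0],[0.8,-1.8,0,0,0,0,0],[-2.8,-1.2,0,0,0,0,0],[-2.8,-1.2,0,0,0,0,0],[-0.9,-0.4,0,0,0,0,0],[0,0,-2.5,0,0,0,0],[0,0,-2.5,0,0,0,0],[0,0,-2.5,0,0,0,0],[0,0,-2,0,0,0,0],[0,0,0,0,0,0,0]]'
```

```text
t: 3.9
tcp_pos: [0.5884, 0.1479, 0.1046]
tool_rot: [-0.203, 0.979, 0.0, -0.0]
force: [1.1, 0.4, 0.7]
finger_gap: -0.001
gripper_force: 0.7
```

```bash
python3 -m handwheel '[[-0.6,-0.2,0,0,0,0,0],[-0.5,-0.2,0,0,0,0,0],[0,0,-0.7,0,0,0,0],[0,0,-0.7,0,0,0,0],[0,0,-0.5,0,0,0,0],[0,0,0,0,0,0,0],[0,0,0,0,0,0,0],[0,0,0,0,0,0,0],[0,0,0,0,0,0,0],[0,0,0,0,0,0,0]]'
```

```text
t: 5.15
tcp_pos: [0.5874, 0.1475, 0.1029]
tool_rot: [-0.203, 0.979, -0.0, 0.0]
force: [1.0, -0.4, 2.5]
finger_gap: 0.002
gripper_force: 1.0
```

```bash
python3 -m handwheel '[[0,0,-0.5,0,0,0,0],[0,0,-0.5,0,0,0,0],[0,0,-0.5,0,0,0,0],[0,0,-0.3,0,0,0,0],[0,0,0,0,0,0,0],[0,0,0,0,0,0,0],[0,0,0,0,0,0,0],[0,0,0,0,0,0,0],[0,0,0,0,0,0,0],[0,0,0,0,0,0,0]]'
```

```text
t: 6.4
tcp_pos: [0.5873, 0.1474, 0.1024]
tool_rot: [-0.203, 0.979, -0.0, 0.0]
force: [-0.9, -0.2, 9.3]
finger_gap: 0.005
gripper_force: 4.7
```

```bash
python3 -m handwheel '[[0,0,30,0,0,0,0],[0,0,30,0,0,0,0],[5.5,-48,0,0,0,0,0],[5.5,-48,0,0,0,0,0],[0,0,0,0,0,0,0],[0,0,-24,0,0,0,0],[0,0,-23,0,0,0,0],[0,0,0,0,0,0,0],[3.7,1.6,0,0,0,0,0],[3.7,1.6,0,0,0,0,0]]'
python3 - <<'E'
from h import *
im=manip.snapshot("side")[:,:,::-1];im=cv2.resize(im[170:325,180:290],None,fx=3.7,fy=3.7,interpolation=cv2.INTER_CUBIC);cv2.imwrite("pics/s2.png",im)
E
```

```text
t: 7.65
tcp_pos: [0.606, 0.0552, 0.115]
tool_rot: [-0.204, 0.979, -0.0, 0.0]
force: [-0.2, 0.5, 1.8]
finger_gap: 0.002
gripper_force: 0.7
```

View pics/s2.png

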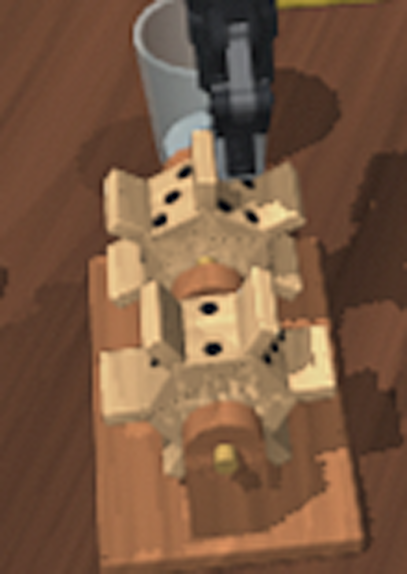

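The side crop shows the left wheel squarely on 2, with its pips at crop (208,308) and (213,348). The fingers are on the robot's side of the right wheel's top fin, so I'll push it away.

```bash
python3 -m handwheel '[[3.3,1.4,0,0,0,0,0],[3.3,1.4,0,0,0,0,0],[3.3,1.4,0,0,0,0,0],[3.3,1.4,0,0,0,0,0],[3.3,1.4,0,0,0,0,0],[1.8,0.7,0,0,0,0,0],[0,0,-3.5,0,0,0,0],[0,0,-3.5,0,0,0,0],[0,0,-3,0,0,0,0],[0,0,0,0,0,0,0]]'
```

```text
t: 8.95
tcp_pos: [0.624, 0.0623, 0.1037]
tool_rot: [-0.203, 0.979, 0.0, -0.0]
force: [-0.7, -0.0, -0.1]
finger_gap: 0.001
gripper_force: 0.3
```

```bash
python3 -m handwheel '[[0.8,0.3,0,0,0,0,0],[0.8,0.3,0,0,0,0,0],[0,0,-0.6,0,0,0,0],[0,0,-0.6,0,0,0,0],[0,0,-0.6,0,0,0,0],[0,0,-0.6,0,0,0,0],[0,0,-0.3,0,0,0,0],[0,0,0,0,0,0,0],[0,0,0,0,0,0,0],[0,0,0,0,0,0,0]]'
```

```text
t: 10.2
tcp_pos: [0.6263, 0.063, 0.1021]
tool_rot: [-0.203, 0.979, -0.0, 0.001]
force: [-2.0, 1.0, 5.2]
finger_gap: 0.001
gripper_force: 2.6
```

Pressed flat at z = 0.102. Next I'll press a little more, retreat up and toward the robot, and check.

```bash
python3 -m handwheel '[[0,0,-0.5,0,0,0,0],[0,0,-0.3,0,0,0,0],[0,0,0,0,0,0,0],[0,0,0,0,0,0,0],[0,0,20,0,0,0,0],[0,0,40,0,0,0,0],[0,0,50,0,0,0,0],[-40,20,20,0,0,0,0],[-40,20,0,0,0,0,0],[0,0,0,0,0,0,0]]'
python3 - <<'E'
from h import *
a=manip.snapshot("side")[:,:,::-1];b=manip.snapshot("scene")[:,:,::-1];c=manip.get_calibration("wrist");w=manip.snapshot("wrist")[:,:,::-1]
for n,i in(("side",a),("scene",b),("wrist",w)):cv2.imwrite(f"pics/f_{n}.png",i)
o=np.zeros((590,790,3),np.uint8)
A=cv2.resize(a[160:325,180:290],None,fx=3.5,fy=3.5,interpolation=2);B=cv2.resize(b[195:325,240:375],None,fx=2.9,fy=2.9,interpolation=2)
o[:A.shape[0],:A.shape[1]]=A;o[:B.shape[0],390:390+B.shape[1]]=B
W=cv2.resize(w[60:280,40:360],None,fx=.9,fy=.9);o[385:385+W.shape[0],390:390+W.shape[1]]=W
cv2.imwrite("pics/f.png",o)
E
```

```text
t: 11.45
tcp_pos: [0.5423, 0.1044, 0.2305]
tool_rot: [-0.204, 0.979, 0.0, -0.001]
force: [1.0, 0.3, 0.4]
finger_gap: -0.003
gripper_force: 0.0
```

View pics/f.png

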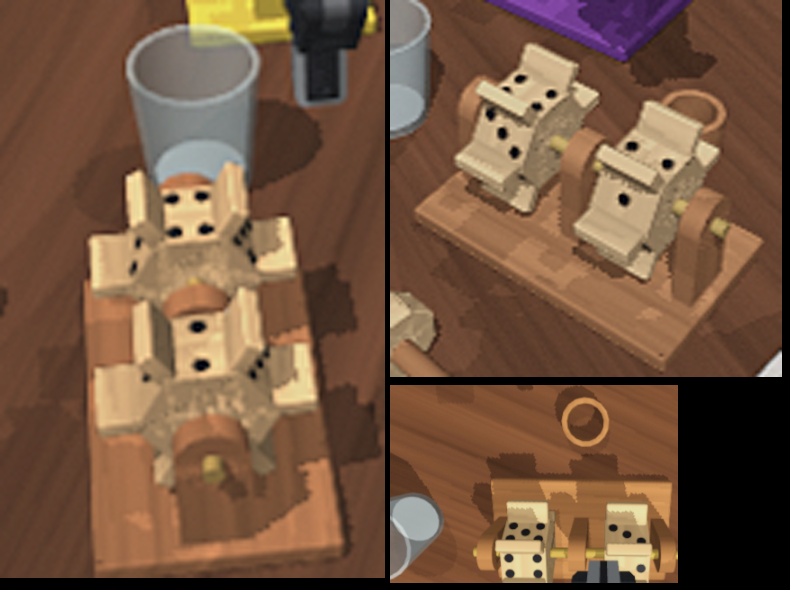

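Both wheels look square, with 2 on the left and 4 on the right. I'll check the tilt by triangulating the top pips.

Run:
```python
from h import *
np.set_printoptions(precision=4,suppress=True)
S=cv2.imread("pics/f_scene.png");D=cv2.imread("pics/f_side.png")
sc=lambda x,y:(240+(x-390)/2.9-.35,195+y/2.9-.35); sd=lambda x,y:(180+x/3.5-.35,160+y/3.5-.35)
x=np.array([.92,.392]);y=np.array([-.392,.92]);C=np.array([.607,.105])
for n,a,b in[("L2-",(632,147),(198,326)),("L2+",(667,163),(202,365)),("R4-",(520,79),(203,195)),("R4+",(550,94),(207,229))]:
    X=tri("scene",pip(S,sc(*a),2),"side",pip(D,sd(*b),2));print(n,(X[:2]-C)@x*1e3,(X[:2]-C)@y*1e3,X[2]*1e3)
# 4 pips in side view cast on z=.102
for b in[(170,197),(203,195),(174,232),(207,229)]:
    X=plane("side",pip(D,sd(*b),2),.102);print((X[:2]-C)@x*1e3,(X[:2]-C)@y*1e3)
# wrist force etc
S0=cv2.imread("pics/scene0.png").astype(int);d=abs(S[190:245,215:258].astype(int)-S0[190:245,215:258]).mean();print("tumbler diff",d)
```

```text
L2- 0.42547058889909395 30.607476284890694 102.22240792116833
L2+ 0.5508297490868352 55.26749682887666 102.03519182528538
R4- -8.311640020406353 -61.298380923472216 102.69525165768002
R4+ -8.554927189332217 -36.599550420098225 102.07053054358485
6.523642564148949 -62.53887691875996
-8.520629626222187 -63.05324465524871
6.544307225784716 -37.7006271097421
-8.738818083982316 -37.554961525281904
tumbler diff 1.081183932346723
```

```bash
python3 -c "
from station import manip
print(manip.sign_off())"
```

```text
the job is handed in; nothing more can be done
None
```

The oak calendar is set to 24: two pips up on the left wheel and four on the right, each square to within about 2° by the camera check. The tumbler was not moved, and the job was handed in at about 12 s.

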